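Fetch the vial from behind the bottles and restore the tray

ROBOT

A 6-joint arm with a two-finger parallel gripper is mounted at the origin on a cart in front of the work surface, level with it; the furniture and walls round the work are solid. World frame = base frame: x ahead of the robot, y to its left, z up, the work surface at z = 0. Lengths are in mm, angles in rad, forces in N, time in s.
With the tool pointing down it reaches from about 325 to 925 mm from the base axis. Payload 3.1 kg.
Tool frame: the origin (TCP) lies at the very end of the fingers, on their centre line; the grasp point (between the pads) lies pinch_z behind it (pinch_z is the distance from the TCP to the grasp point, in mm); z points along the fingers, y is the line along which they close (so a half turn about z gives the same grasp; the last joint's range is limited). The gripper opens to 85 mm and grips with 20 to 120 N. Pads are 22 mm wide; open, the fingers measure 114 mm over their backs; the gripper's body (76 mm by 85 mm) begins 54 mm behind the grasp point. The pads swing forward as they close: fully open they stand 13 mm farther back than shut.
Start: joints at [-1.217, 0.217, 1.613, -0, 1.311, -0.112], TCP at [280.733, -558.416, 231.3] pointing down, gripper open.
Joint ranges: [-2.75, 2.75], [-0.78, 2.1], [0.31, 2.55], [-1.13, 4.27], [0.13, 2.63], [-2.58, 2.58]. Speed limits (rad/s): [2.79, 2.79, 3.14, 3.14, 3.14, 3.14].

INTERFACE

Orientations are given as a unit quaternion [x, y, z, w].
In Python, from bench import movep, move_straight, move_joints, open_gripper, close_gripper, sleep, solve_ik, sense, snapshot, get_calibration, MotionError, close_job, pinch_z gives the robot as it stands. Calls block until the motion is done:
- movep(position, orientation): joint-space move of the TCP to a pose.
- move_straight(position, speed=150, rot=None, max_force=None): straight line of the TCP; rot=None keeps the orientation; speed is the mean speed in mm/s. With max_force (N) it stops when the force on the tool has changed by that much, and returns True; else False.
- move_joints(angles): joint-space move.
- open_gripper() and close_gripper(squeeze=None): open the fingers fully, or close them until they stop; squeeze is the grip in N (None keeps the last).
- sleep(seconds).
- solve_ik(position, orientation): joint angles nearest the present ones, or None.
- sense(): the state.
- snapshot(name): name is "side" or "top"; returns (picture, depth): 400x640x3 uint8, red, green, blue; 400x640 float32, mm along the optical axis (not along the pixel's ray), 0 where there is no reading.
- get_calibration(name): a dict with "fx", "fy", "cx", "cy" (pixels), "R" (3x3) and "t" (3): a world point X has camera coordinates R X + t. Camera axes: x right, y down, z forward; pixel columns grow to the right and rows downward; lengths in mm; the calibration is good to about 2 mm. A picture is of the moment at which its call begins. get_calibration takes no time and is no camera call.
A pose or a line that the arm cannot do raises MotionError and nothing moves.
- close_job(): hands the job in; it is judged then, once.
The state is a dict: "time": time; "joint_positions": joint angles; "joint_velocities": joint speeds; "joint_torque": joint torques, N m; "ee_pos": TCP position; "tcp_rot": TCP orientation; "force": force on the tool from outside, world axes, zero at the start; "torque": the same for the moment, N m; "opening": opening from 0.0 (shut) to 1.0 (fully open); "finger_force": force on a finger pad.
Only numpy, scipy, OpenCV 4.12 (cv2) and the standard library are available. Lean on these libraries where they do the work, as an engineer would, in place of code of your own. Each camera call takes 0.05 s, during which the arm holds its last target. There are 200 camera calls.

TASK

Take the soap bottle, the blue-capped bottle and the measuring cylinder out of the grey tray and stand all three on the black mat, without shifting the brown vial that they hem in. Then fetch the vial and stand it wholly on the round green pad; only after that put each of the three back in the tray on the very spot where it stood at the start. Keep everything upright, and leave the small white beaker and the tape roll alone.

Things in the scene. Friction and masses are not known exactly. Their poses are not given: they have to be found in the camera images.
- soap_bottle: Grey-white hand soap bottle, narrow white flip cap: round body 57 mm across, straight up to 125 mm or more, 164 mm tall with the cap, about 0.2 kg. Origin at the centre of its underside, z up. Grip about 118 mm above the underside, so that a palm 54 mm behind the grip point clears the cap. Starts on any one of the tray's three larger marks.
- blue_bottle: White-bodied reagent bottle with a bright blue screw cap: body 56 mm across, straight from 7 to 53 mm above the underside, then a sloping shoulder, 104 mm tall with the cap, about 0.2 kg. Grip it about 48 mm above the underside. Origin at the centre of its underside, z up. Starts on any one of the tray's three larger marks.
- cylinder: Clear glass measuring cylinder with a blue hexagonal foot (54 x 62 mm, 10 mm high): straight tube 35 mm across, 234 mm tall, about 0.14 kg. Origin at the centre of the foot's underside, z up; the tube's axis is 2 mm off it towards its own +y. Grip about 203 mm above the underside (the palm then clears the mouth). Starts on any one of the tray's three larger marks.
- vial: Brown (amber) sample vial with white screw cap, 27 mm across, 65 mm tall (firm to grip up to 54 mm), 0.03 kg. Origin at the centre of its underside, z up. It starts on the tray's small mark, with the tall things close around it (6 to 20 mm gaps to its sides). Grip it about 35 mm above the underside.
- tray: Fixed grey tray, 180 (its x) by 190 mm (its y), left or right on the worktop, -x side to the front. Origin at the centre of its underside. Floor 6 mm up, rim 12 mm. White circles mark places, mm in its frame: 64 mm ones at (40, 50), (40, -50), (-50, 0), a 32 mm one for the vial at (40, 0). Each thing starts within 5 mm of its mark, its exact start is where it goes back.
- mat: Fixed black rubber mat, 120 mm (its x) by 230 mm (its y), 4 mm thick, on the other side of the worktop from the tray. Origin at the centre of its underside. Room for the three things in a row along its y, about 70 mm apart. Between tray and mat, two lab jacks (tops up to 0.22 m) and a stirrer hanging over them fill the back of the middle, beyond x = 0.5 m: carry things across in front of them.
- pad: Fixed round pad in the front middle of the worktop: green disc 50 mm across, its top 8 mm above the worktop, in a low bevelled aluminium foot 68 mm across. Origin at the centre of its underside.
- cup: Small white plastic beaker, 47 mm across, 55 mm tall, loose, in the front middle of the worktop. Origin at the centre of its underside. Leave it alone.
- tape: Roll of masking tape lying flat, 68 mm across, 19 mm high, loose, in the front middle of the worktop. Origin at the centre of its underside. Leave it alone.
Things that resemble listed ones, but are neither listed nor needed, are in the scene too. Of the things that look like the pad, the larger one is meant.

How it is judged (in metres and radians):
On the way, in this order (a step that is already met when the one before it is completed fails the run):
1. soap bottle, blue-capped bottle and measuring cylinder all stand on the mat, the vial not yet shifted (within 20 mm of its start) (x of soap_bottle in the frame of mat between -0.06 and 0.06 m and y of soap_bottle in the frame of mat between -0.115 and 0.115 m and height (world z) of each of soap_bottle, blue_bottle, cylinder below 0.012 m and angle between each of soap_bottle, blue_bottle, cylinder's own z axis and vertical below 0.1 rad and linear speed of each of soap_bottle, blue_bottle, cylinder below 0.05 m/s and x of blue_bottle in the frame of mat between -0.06 and 0.06 m and y of blue_bottle in the frame of mat between -0.115 and 0.115 m and x of cylinder in the frame of mat between -0.06 and 0.06 m and y of cylinder in the frame of mat between -0.115 and 0.115 m and distance of vial from where it was at the start of the episode below 0.02 m), for 0.2 s.
2. the vial stands on the green pad while the three still stand on the mat (horizontal distance between vial and pad below 0.0125 m and height (world z) of vial between 0.004 and 0.014 m and angle between each of vial, soap_bottle, blue_bottle, cylinder's own z axis and vertical below 0.1 rad and linear speed of each of vial, soap_bottle, blue_bottle, cylinder below 0.05 m/s and x of soap_bottle in the frame of mat between -0.06 and 0.06 m and y of soap_bottle in the frame of mat between -0.115 and 0.115 m and height (world z) of each of soap_bottle, blue_bottle, cylinder below 0.012 m and x of blue_bottle in the frame of mat between -0.06 and 0.06 m and y of blue_bottle in the frame of mat between -0.115 and 0.115 m and x of cylinder in the frame of mat between -0.06 and 0.06 m and y of cylinder in the frame of mat between -0.115 and 0.115 m), for 0.2 s.
At the end, for the whole second after the job is handed in: The vial stands upright and at rest on the green pad, its centre within 12.5 mm of the pad's; the soap bottle, the blue-capped bottle and the cylinder each stand upright and at rest in the tray within 15 mm of where they stood at the start (horizontal distance between vial and pad below 0.0125 m and height (world z) of vial between 0.004 and 0.014 m and angle between each of vial, soap_bottle, blue_bottle, cylinder's own z axis and vertical below 0.1 rad and linear speed of each of vial, soap_bottle, blue_bottle, cylinder below 0.05 m/s and distance of each of soap_bottle, blue_bottle, cylinder from where it was at the start of the episode below 0.015 m); the robot touches nothing.
It fails at once if a bottle, the cylinder or the vial is tipped (more than 0.5 rad) (angle between any of soap_bottle, blue_bottle, cylinder, vial's own z axis and vertical above 0.5 rad).
It fails at once if the small beaker or the tape roll is moved (more than 25 mm) or tipped (distance of any of cup, tape from where it was at the start of the episode above 0.025 m or angle between cup's own z axis and vertical above 0.5 rad).
It also fails if it takes over 150 s, if anything falls off the work surface, if the arm or the gripper's body presses on something with over 40 N, if the wrist force passes 120 N, or if a joint passes its speed limit or range.

## Working session

There is one attempt and no reset: what is moved stays moved. The work goes in short steps, each a Python script; the robot and the scene stay as the last script left them, time stands still between calls to the robot, and variables do not carry over. Pictures are saved under pics/ and viewed, at most 14 in all, crops included, and the job is handed in when it is done.

```bash
mkdir -p pics; ls
python3 - <<'E'
from bench import *
import cv2,numpy as np
for n in ("side","top"):
    p,d=snapshot(n); cv2.imwrite(f"pics/{n}0.png",p[:,:,::-1]); np.savez(f"{n}0.npz",p=p,d=d)
    c=get_calibration(n); print(n,{k:np.round(v,3).tolist() for k,v in c.items()}, (d==0).mean())
print(pinch_z if not callable(pinch_z) else pinch_z()); s=sense(); print(s["tcp_rot"],s["time"],s["ee_pos"])
E
```

```text
pics
side {'fx': 393.144, 'fy': 393.144, 'cx': 321.549, 'cy': 196.188, 'R': [[-0.936, -0.351, -0.013], [-0.218, 0.608, -0.764], [0.276, -0.712, -0.645]], 't': [499.479, 146.643, 1157.983]} 0.0040546875
top {'fx': 476.747, 'fy': 476.747, 'cx': 326.658, 'cy': 197.177, 'R': [[-0.009, -1.0, 0.019], [-0.995, 0.007, -0.102], [0.102, -0.02, -0.995]], 't': [-6.662, 510.146, 1314.429]} 0.00425390625
18.700000000000003
[ 9.73004024e-01  2.30785483e-01 -1.15513003e-04 -1.10310803e-03] 0.1 [ 280.47757128 -557.68826522  230.06687254]
```

View pics/top0.png

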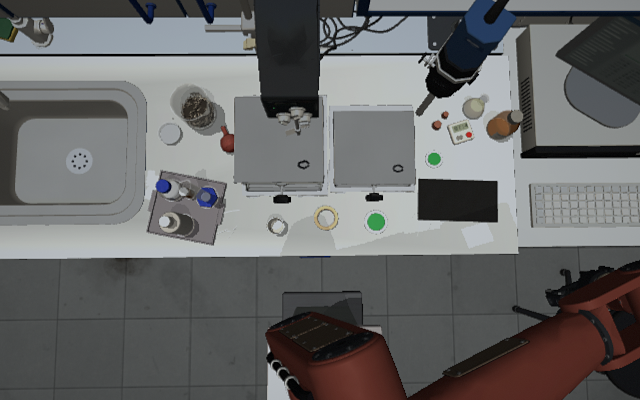

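View pics/side0.png

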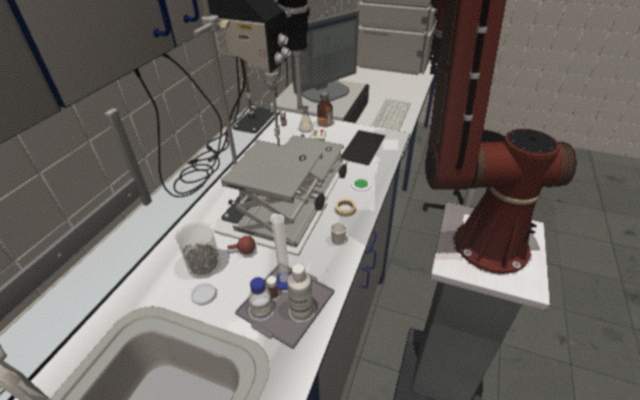

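The top view shows the tray at (187,208): blue cap (165,186), cylinder (207,197), soap (170,220). It also shows the mat at (458,200), pad (376,222), tape (326,217) and cup (278,226). The side view shows the same group near (285,295). Next: zoom in and compute poses.

```bash
cat > vis.py <<'E'
import numpy as np,cv2
from bench import get_calibration,snapshot
def cal(n):
    c=get_calibration(n); return c,np.array(c["R"]),np.array(c["t"])
def cloud(n,d):
    c,R,t=cal(n); v,u=np.mgrid[0:400,0:640]
    X=np.stack([(u-c["cx"])/c["fx"]*d,(v-c["cy"])/c["fy"]*d,d],-1)
    W=(X-t)@R; W[d==0]=np.nan; return W
def proj(n,P):
    c,R,t=cal(n); q=np.atleast_2d(P)@R.T+t
    return np.c_[c["fx"]*q[:,0]/q[:,2]+c["cx"],c["fy"]*q[:,1]/q[:,2]+c["cy"]]
def atz(n,uv,z):
    c,R,t=cal(n); uv=np.atleast_2d(uv)
    r=np.c_[(uv[:,0]-c["cx"])/c["fx"],(uv[:,1]-c["cy"])/c["fy"],np.ones(len(uv))]@R
    o=-R.T@t; return o+r*((z-o[2])/r[:,2])[:,None]
E
python3 - <<'E'
from vis import *
T=np.load("top0.npz");S=np.load("side0.npz")
a=cv2.resize(T["p"][160:255,135:240],None,fx=4.8,fy=4.8,interpolation=cv2.INTER_CUBIC)[:456]
b=cv2.resize(S["p"][205:345,225:345],None,fx=3.25,fy=3.25,interpolation=cv2.INTER_CUBIC)
h=max(a.shape[0],b.shape[0]);m=np.zeros((h,a.shape[1]+b.shape[1],3),np.uint8)
m[:a.shape[0],:a.shape[1]]=a;m[:b.shape[0],a.shape[1]:]=b
print(m.shape);m=cv2.resize(m,None,fx=min(1,800/m.shape[1]),fy=min(1,800/m.shape[1]));cv2.imwrite("pics/z0.png",m[:,:,::-1])
W=cloud("top",T["d"]);Ws=cloud("side",S["d"])
def med(u,v,k=1): return np.round(np.nanmedian(W[v-k:v+k+1,u-k:u+k+1].reshape(-1,3),0),1)
for nm,u,v in [("bluecap",163,186),("cyl",207,197),("soap",167,220),("trayfloor",190,238),("mat",458,200),("pad",376,222),("pad2",433,159),("cup",278,226),("table",300,245),("jack1",280,150),("jack2",370,150)]:
    print(nm,med(u,v))
p=T["p"].astype(int)
def blob(nm,mask,z):
    n,l,s,c=cv2.connectedComponentsWithStats(mask.astype(np.uint8))
    for i in range(1,n):
        if s[i,4]>25: print(nm,s[i].tolist(),np.round(c[i],1),np.round(atz("top",c[i],z)[0],1))
g=(p[...,1]>p[...,0]+60)&(p[...,1]>p[...,2]+50); blob("green",g,8)
k=(p.max(-1)<30);k[:170]=0;k[230:]=0;k[:,:415]=0;k[:,500:]=0;blob("mat",k,4)
l,_=cv2.findContours(k.astype(np.uint8),0,2);r=cv2.boxPoints(cv2.minAreaRect(max(l,key=len)));print(np.round(atz("top",r,4),1).tolist())
# tray corners guess: points at z 0..14 in grey
hsv=cv2.cvtColor(T["p"],cv2.COLOR_RGB2HSV)
reg=np.zeros((400,640),bool);reg[160:255,135:240]=1
t=reg&(hsv[...,2]<150)
l,_=cv2.findContours(t.astype(np.uint8),0,2);c=max(l,key=cv2.contourArea);r=cv2.boxPoints(cv2.minAreaRect(cv2.convexHull(c)));print("tray",r.tolist(),np.round(atz("top",r,12),1).tolist())
# side-depth cloud by height slices in tray region
for nm,A in(("top",W),("side",Ws)):
  for z0,z1 in((20,55),(58,75),(80,100),(98,112),(130,170),(170,215),(215,250)):
    q=A[(A[...,2]>z0)&(A[...,2]<z1)&(A[...,0]>300)&(A[...,0]<560)&(A[...,1]>280)&(A[...,1]<540)]
    if len(q)==0: continue
    # cluster
    H=np.zeros((130,130),np.uint8);H[((q[:,0]-300)/2).astype(int),((q[:,1]-280)/2).astype(int)]=1
    n,L=cv2.connectedComponents(cv2.dilate(H,np.ones((5,5))))
    lab=L[((q[:,0]-300)/2).astype(int),((q[:,1]-280)/2).astype(int)]
    for i in range(1,n):
        w=q[lab==i]
        if len(w)>8: print(nm,z0,len(w),np.round(w.mean(0)),np.round(w.min(0)),np.round(w.max(0)))
E
```

```text
(456, 894, 3)
bluecap [534.2 419.3 112.1]
cyl [508.8 316.6  57.4]
soap [441.3 387.8 170.6]
trayfloor [399.5 374.4   7.6]
mat [ 501.4 -388.6    4.4]
pad [ 439.9 -150.3    9.9]
pad2 [ 620.8 -319.7    7.4]
cup [431.3 127.7   2.6]
table [3.77e+02 6.53e+01 2.00e-01]
jack1 [607.  105.2 215.9]
jack2 [ 631.5 -128.5   88.9]
green [428, 153, 12, 12, 111] [433.8 158.3] [ 622.4 -321.6    8. ]
green [368, 214, 17, 16, 214] [375.7 221.4] [ 441.6 -150.     8. ]
mat [419, 179, 78, 43, 2991] [457.9 200. ] [ 501.3 -388.2    4. ]
[[448.0, -271.3, 4.0], [563.7, -278.0, 4.0], [555.6, -504.4, 4.0], [439.6, -495.7, 4.0]]
tray [[142.65383911132812, 231.73077392578125], [155.5, 167.5], [229.92306518554688, 182.38461303710938], [217.076904296875, 246.61538696289062]] [[418.1, 505.1, 12.0], [599.9, 474.3, 12.0], [555.8, 263.2, 12.0], [374.7, 297.0, 12.0]]
top 20 69 [434. 374.  38.] [410. 367.  21.] [464. 391.  55.]
top 20 58 [513. 320.  30.] [488. 300.  20.] [539. 343.  54.]
top 20 35 [514. 410.  40.] [506. 398.  21.] [528. 433.  54.]
top 20 12 [513. 375.  38.] [511. 369.  23.] [515. 384.  50.]
top 58 41 [432.
[... 1340 characters left out ...]
.  75.]
side 80 128 [429. 418.  91.] [411. 390.  80.] [461. 428. 100.]
side 80 58 [510. 341.  90.] [501. 329.  80.] [525. 347.  99.]
side 80 66 [529. 437.  91.] [519. 419.  80.] [549. 444. 100.]
side 98 94 [429. 417. 105.] [411. 386.  98.] [463. 428. 112.]
side 98 44 [511. 341. 105.] [501. 328.  98.] [527. 347. 111.]
side 98 182 [535. 428. 108.] [519. 408.  98.] [554. 444. 112.]
side 130 297 [437. 405. 145.] [415. 375. 130.] [464. 424. 170.]
side 130 131 [511. 341. 150.] [501. 326. 130.] [527. 347. 170.]
side 170 57 [439. 398. 171.] [427. 385. 170.] [452. 412. 173.]
side 170 165 [510. 341. 193.] [501. 323. 170.] [528. 348. 215.]
side 215 183 [517. 331. 229.] [500. 314. 215.] [534. 347. 241.]
```

View pics/z0.png

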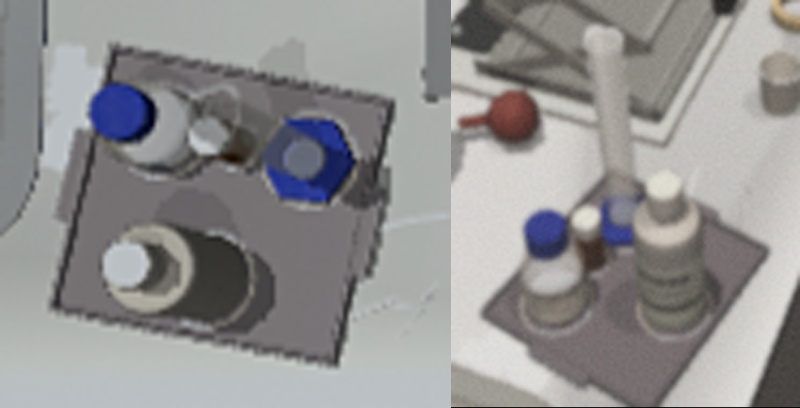

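```bash
cat > fit.py <<'E'
from vis import *
import json
from scipy.optimize import least_squares
W=[cloud(n,np.load(n+"0.npz")["d"]) for n in("top","side")]
def fit(c0,r,z0,z1,m=8):
    out=[]
    for A in W+[None]:
        B=np.concatenate([w.reshape(-1,3) for w in W]) if A is None else A.reshape(-1,3)
        q=B[(B[:,2]>z0)&(B[:,2]<z1)&(abs(np.hypot(*(B[:,:2]-c0).T)-r)<m)][:,:2]
        s=least_squares(lambda c:np.hypot(*(q-c).T)-r,c0,loss="soft_l1",f_scale=1.5)
        out.append((np.round(s.x,1).tolist(),len(q),round(float(np.median(abs(s.fun))),1)))
    return out
R={}
for nm,a in dict(soap=((438,397),28.5,20,125),blue=((535,428),28,15,58),bluecap=((535,424),15,90,106),cyl=((516,331),17.5,30,235),vial=((521,380),13.5,18,58)).items():
    o=fit(np.array(a[0],float),*a[1:]); print(nm,o); R[nm]=o[2][0]
json.dump(R,open("poses.json","w"))
E
python3 fit.py
```

```text
soap [([438.1, 396.3], 242, 0.4), ([439.7, 397.4], 617, 0.5), ([439.2, 397.0], 859, 0.7)]
blue [([535.0, 425.5], 51, 0.5), ([536.5, 426.9], 247, 0.6), ([536.0, 426.5], 298, 0.7)]
bluecap [([533.9, 420.6], 30, 0.8), ([535.2, 427.9], 67, 0.9), ([534.2, 426.3], 97, 1.8)]
cyl [([515.4, 332.3], 341, 1.2), ([518.0, 328.1], 716, 1.0), ([518.4, 328.6], 1057, 1.3)]
vial [([522.6, 383.9], 19, 1.7), ([526.3, 379.4], 89, 0.9), ([525.8, 379.4], 108, 1.0)]
```

```bash
cat > arm.py <<'E'
import numpy as np
from bench import *
A=np.radians(79)/2; Q=[np.cos(A),np.sin(A),0,0]   # closing line along tray x
P=dict(soap=(439,397),cyl=(517,330.5),blue=(536,426.5),vial=(525,380))
G=dict(soap=118,cyl=203,blue=51,vial=35)           # grip height above underside
D=dict(soap=(488,-465),cyl=(520,-389),blue=(490,-310),vial=(441.5,-150))
def line(p,v=150,**k): return move_straight([float(x) for x in p],speed=v,rot=Q,**k)
def say(t):
    s=sense(); print(t,round(s["time"],1),np.round(s["ee_pos"],1),"op",round(s["opening"],3),"ff",np.round(s["finger_force"],1),"F",np.round(s["force"],1))
def grab(nm,xy,base,squeeze=40,safe=None):
    z=base+G[nm]-pinch_z; hi=safe or max(z+70,170)
    s=sense()["ee_pos"]
    line((s[0],s[1],max(hi,s[2])),250); line((400,s[1],max(hi,s[2])),300)
    line((400,xy[1],max(hi,s[2])),350); line((*xy,hi),250)
    hit=line((*xy,z),100,max_force=12); say(f"{nm} down hit={hit}")
    if hit: return False
    close_gripper(squeeze); say("closed"); return True
def carry(nm,to,base_to,base_from=6,under=95):
    z0=G[nm]-pinch_z; s=sense()["ee_pos"]; zh=z0+under
    line((s[0],s[1],zh),120); say("lifted")
    line((400,s[1],zh),200); line((400,to[1],zh),280); line((*to,zh),200)
    line((*to,z0+base_to+8),120)
    hit=line((*to,z0+base_to-1),25,max_force=6); say(f"placed hit={hit}")
    open_gripper(); s=sense()["ee_pos"]; line((s[0],s[1],s[2]+(80 if nm!="cyl" else 50)),150); say("clear")
E
python3 - <<'E'
from arm import *
from vis import *
s=sense()["ee_pos"]; line((s[0],s[1],260),150) if 0 else None
movep([400,0,300],Q); say("mid")
if grab("soap",P["soap"],6): carry("soap",D["soap"],4)
p,d=snapshot("top"); cv2.imwrite("pics/t1.png",p[:,:,::-1])
E
```

```text
mid 2.2 [400.2  -0.6 300. ] op 0.998 ff 0.0 F [-0.   0.2 -0.2]
soap down hit=False 5.5 [439.5 397.4 105.9] op 0.997 ff 0.0 F [-0.1 -0.2  1.2]
closed 5.9 [439.6 397.6 106.5] op 0.654 ff 42.7 F [-2.  -0.5  3.7]
lifted 6.8 [438.8 397.1 193. ] op 0.659 ff 42.8 F [-0.6  0.3 -2.1]
placed hit=True 12.1 [ 488.2 -465.8  104.3] op 0.655 ff 42.7 F [-0.5  0.1  3.4]
clear 13.2 [ 486.7 -463.8  180.9] op 1.002 ff 0.0 F [-1.2 -0.4 -0.6]
```

Run:
```python
from arm import *
from vis import *
if grab("cyl",P["cyl"],6): carry("cyl",D["cyl"],4)
p,d=snapshot("top"); a=cv2.resize(p[140:260,130:520],None,fx=2,fy=2)
p,d=snapshot("side"); b=cv2.resize(p[60:345,200:460],(300,329)); m=np.zeros((570,780,3),np.uint8); m[:240]=a; m[240:569,:300]=b
cv2.imwrite("pics/t2.png",m[:,:,::-1])
```

```text
cyl down hit=False 18.1 [517.4 330.8 191. ] op 1.005 ff 0.0 F [0.7 0.1 0.2]
closed 18.6 [517.4 330.7 191. ] op 0.392 ff 40.2 F [-0.4  0.5  2.7]
lifted 19.5 [516.7 330.4 278. ] op 0.394 ff 39.9 F [-0.8  0.5 -2.1]
placed hit=True 24.9 [ 520.6 -389.6  189. ] op 0.393 ff 40.5 F [-0.3 -0.4  3.7]
clear 25.9 [ 519.6 -388.7  237.1] op 0.999 ff 0.0 F [-0.9 -0.4  0.1]
```

View pics/t2.png

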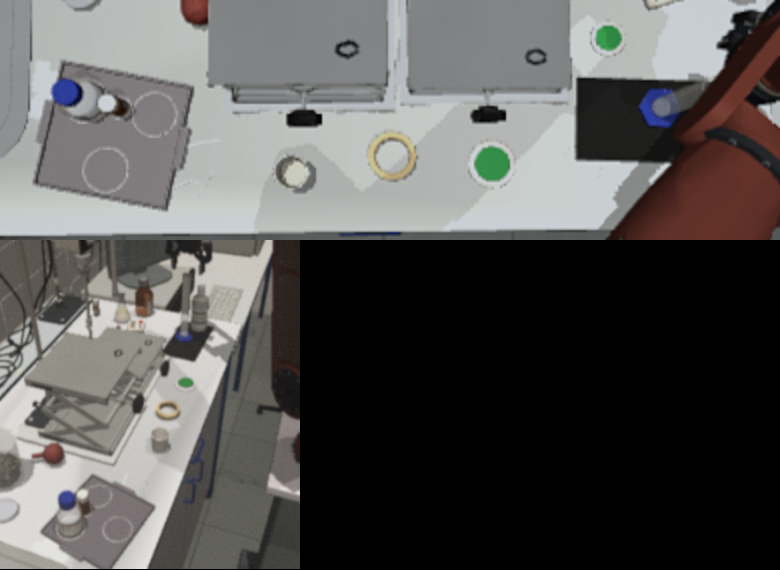

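The cylinder stands on the mat at (655,105) in the picture. The blue bottle and the vial are undisturbed in the tray at (68,95) and (110,103).

Run:
```python
from arm import *
if grab("blue",P["blue"],6,safe=280): carry("blue",D["blue"],4)
```

```text
blue down hit=False 32.6 [536.3 426.7  38.9] op 1.002 ff 0.0 F [ 0.7 -0.3  0.6]
closed 33.0 [536.4 426.9  39. ] op 0.627 ff 42.7 F [0.1 0.4 2.4]
lifted 33.9 [535.6 426.4 126.1] op 0.627 ff 42.4 F [ 0.2  0.4 -2.8]
placed hit=True 39.4 [ 490.7 -310.6   36.9] op 0.627 ff 43.0 F [0.4 0.1 4.6]
clear 40.5 [ 488.6 -308.9  114.2] op 0.997 ff 0.0 F [ 0.  -0.2  0.4]
```

Run:
```python
from arm import *
from vis import *
import fit
s=sense()["ee_pos"]; line((s[0],s[1],170)); line((400,s[1],170),300); line((400,100,200),350)
I={n:snapshot(n) for n in("top","side")}
fit.W=[cloud(n,I[n][1]) for n in I]
print("vial",fit.fit(np.array([525,380.]),13.5,18,55)); print("cap",fit.fit(np.array([525,380.]),11,60,68))
for w in fit.W:
    q=w[(w[...,2]>62)&(np.hypot(w[...,0]-525,w[...,1]-380)<25)]; print(len(q),np.round(q.mean(0),1),np.round(q.min(0)),np.round(q.max(0)))
for nm,c,r,z0,z1 in(("soap",D["soap"],28.5,20,120),("cyl",D["cyl"],17.5,30,230),("blue",D["blue"],28,15,55)): print(nm,fit.fit(np.array(c,float),r,z0,z1))
p=I["top"][0];g=I["top"][0].astype(int)
m=((g[...,1]>g[...,0]+60)&(g[...,1]>g[...,2]+50)).astype(np.uint8)
n,l,st,c=cv2.connectedComponentsWithStats(m); print([(x.round(1).tolist(),np.round(atz("top",x,8)[0],1).tolist()) for x,y in zip(c[1:],st[1:]) if y[4]>60])
g=I["side"][0].astype(int);m=((g[...,1]>g[...,0]+60)&(g[...,1]>g[...,2]+30)).astype(np.uint8)
n,l,st,c=cv2.connectedComponentsWithStats(m); print([(y[4],np.round(atz("side",x,8)[0],1).tolist()) for x,y in zip(c[1:],st[1:]) if y[4]>40])
a=cv2.resize(p[140:260,130:520],None,fx=2,fy=2); b=cv2.resize(I["side"][0][60:345,200:460],(300,329)); m=np.zeros((570,780,3),np.uint8); m[:240]=a; m[240:569,:300]=b
cv2.imwrite("pics/t3.png",m[:,:,::-1])
```

```text
soap [([438.1, 396.3], 242, 0.4), ([439.7, 397.4], 617, 0.5), ([439.2, 397.0], 859, 0.7)]
blue [([535.0, 425.5], 51, 0.5), ([536.5, 426.9], 247, 0.6), ([536.0, 426.5], 298, 0.7)]
bluecap [([533.9, 420.6], 30, 0.8), ([535.2, 427.9], 67, 0.9), ([534.2, 426.3], 97, 1.8)]
cyl [([515.4, 332.3], 341, 1.2), ([518.0, 328.1], 716, 1.0), ([518.4, 328.6], 1057, 1.3)]
vial [([522.6, 383.9], 19, 1.7), ([526.3, 379.4], 89, 0.9), ([525.8, 379.4], 108, 1.0)]
vial [([524.2, 379.9], 42, 0.6), ([526.4, 379.3], 93, 0.6), ([525.8, 379.3], 135, 0.8)]
cap [([524.2, 377.9], 10, 0.9), ([524.6, 381.5], 21, 0.8), ([524.2, 380.6], 31, 1.2)]
78 [523.5 377.6  71.1] [512. 367.  62.] [536. 390.  78.]
82 [524.5 382.8  69.7] [513. 370.  62.] [538. 394.  75.]
soap [([487.3, -467.1], 278, 0.5), ([488.8, -466.0], 176, 1.9), ([487.6, -467.1], 454, 0.8)]
cyl [([519.3, -393.4], 369, 1.1), ([520.0, -389.0], 0, nan), ([519.3, -393.4], 369, 1.1)]
blue [([489.5, -311.3], 75, 0.4), ([490.0, -310.0], 0, nan), ([489.5, -311.3], 75, 0.4)]
[([433.8, 158.4], [622.3, -321.7, 8.0]), ([375.8, 221.5], [441.6, -150.3, 8.0])]
[(np.int32(61), [443.5, -148.9, 8.0])]
  return _methods._mean(a, axis=axis, dtype=dtype,
  ret = ret.dtype.type(ret / rcount)
```

View pics/t3.png

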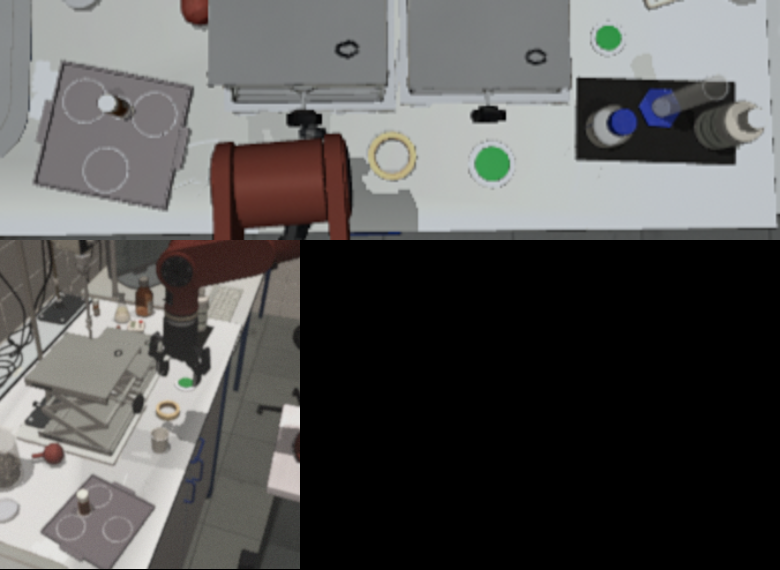

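All three stand on the mat at (610,125), (660,105) and (730,125). The vial stands alone in the tray at (110,103). Now the vial.

Run:
```python
from arm import *
from vis import *
import contextlib,io
with contextlib.redirect_stdout(io.StringIO()): import fit
D["vial"]=(442,-149.8)
if grab("vial",(525,380),6,25): carry("vial",D["vial"],8)
s=sense()["ee_pos"]; line((s[0],s[1],220)); line((400,150,220),350)
I={n:snapshot(n) for n in("top","side")}
fit.W=[cloud(n,I[n][1]) for n in I]
print(fit.fit(np.array(D["vial"]),13.5,22,60))
a=cv2.resize(I["top"][0][170:250,250:520],None,fx=2.9,fy=2.9);b=cv2.resize(I["side"][0][100:250,300:460],None,fx=2,fy=2)
m=np.zeros((540,790,3),np.uint8);m[:a.shape[0],:a.shape[1]]=a;m[235:535,:320]=b;cv2.imwrite("pics/t4.png",m[:,:,::-1])
```

```text
vial down hit=False 46.6 [525.7 380.4  23.3] op 1.004 ff 0.0 F [ 0.6 -0.4 -0.2]
closed 47.2 [525.1 380.1  22.5] op 0.302 ff 24.6 F [0.  0.1 1.1]
lifted 48.1 [524.4 379.7 110.4] op 0.299 ff 24.6 F [-0.1  0.  -0.2]
placed hit=True 52.4 [ 442.7 -150.1   24.4] op 0.301 ff 25.0 F [-0.9 -0.2  4.6]
clear 53.7 [ 439.8 -149.   102.5] op 1.002 ff 0.0 F [-0.6 -1.  -0.8]
[([442.5, -151.6], 18, 0.3), ([443.7, -150.1], 27, 1.3), ([443.3, -150.7], 45, 1.0)]
```

View pics/t4.png

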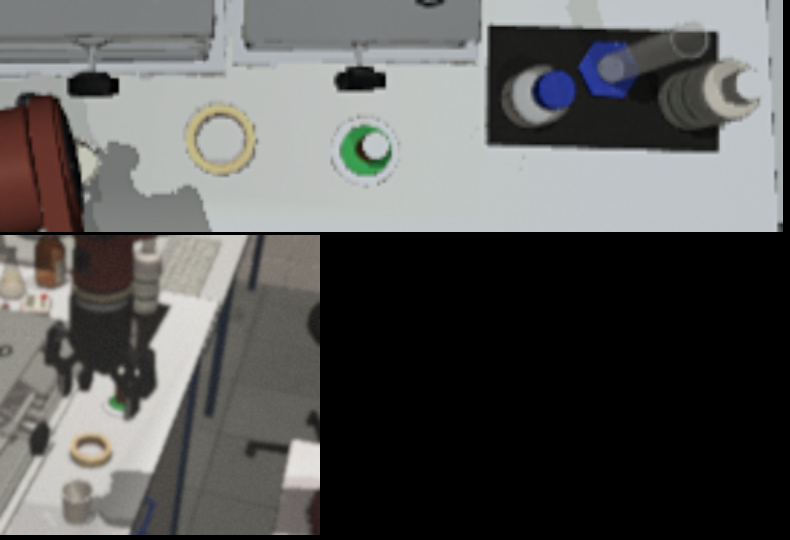

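The vial stands on the pad at (370,148), about 1 mm off centre. Returning the three.

Run:
```python
from arm import *
ok=grab("blue",D["blue"],4)
if ok:
    carry("blue",P["blue"],6,under=110)
    if grab("cyl",D["cyl"],4): 
        carry("cyl",P["cyl"],6,under=110)
        if grab("soap",D["soap"],4,safe=290): carry("soap",P["soap"],6,under=110)
```

```text
blue down hit=False 59.8 [ 490.7 -310.5   37.2] op 0.998 ff 0.0 F [ 0.4 -0.8  0.4]
closed 60.2 [ 490.6 -310.5   37.3] op 0.628 ff 42.5 F [ 0.3 -0.4  3.3]
lifted 61.2 [ 489.9 -309.8  141.1] op 0.629 ff 42.4 F [ 0.  -0.3 -2.5]
placed hit=True 66.7 [536.9 427.1  39.3] op 0.627 ff 43.0 F [-0.2  0.7  5.3]
clear 67.8 [534.5 425.6 116.1] op 1.001 ff 0.0 F [-1.   1.1 -0.2]
cyl down hit=False 73.1 [ 520.3 -389.4  189. ] op 1.004 ff 0.0 F [0.6 0.5 1.3]
closed 73.6 [ 520.4 -389.3  189. ] op 0.396 ff 40.1 F [0.6 0.4 1.2]
lifted 74.7 [ 519.9 -388.8  292.8] op 0.394 ff 39.9 F [-0.2 -0.  -1.1]
placed hit=True 80.2 [517.8 330.8 191. ] op 0.398 ff 40.4 F [-0.  -0.3  4.2]
clear 81.2 [516.5 330.3 239.3] op 0.999 ff 0.0 F [ 0.4  0.3 -0.2]
soap down hit=False 87.1 [ 488.4 -465.4  104.2] op 1.001 ff 0.0 F [0.4 0.2 0.6]
closed 87.5 [ 488.3 -465.4  103.9] op 0.661 ff 43.1 F [0.6 0.4 1.5]
lifted 88.5 [ 487.7 -464.7  207.8] op 0.658 ff 43.0 F [-1.3  0.7 -2.6]
placed hit=True 94.0 [439.8 397.6 105.9] op 0.66 ff 43.4 F [ 0.5 -0.1  3.4]
clear 95.1 [437.5 396.  182.9] op 0.999 ff 0.0 F [-1.2 -0.6 -0.1]
```

Run:
```python
from arm import *
from vis import *
import contextlib,io
with contextlib.redirect_stdout(io.StringIO()): import fit
s=sense()["ee_pos"]; line((s[0],s[1],260)); line((400,0,280),350); line((340,-40,300),300)
I={n:snapshot(n) for n in("top","side")}
fit.W=[cloud(n,I[n][1]) for n in I]
for nm,c,r,z0,z1 in(("soap",P["soap"],28.5,20,125),("cyl",P["cyl"],17.5,30,235),("blue",P["blue"],28,15,58),("vial",(442,-150),13.5,22,60)): print(nm,fit.fit(np.array(c,float),r,z0,z1))
cv2.imwrite("pics/t5.png",cv2.resize(I["top"][0][140:260,130:520],None,fx=2,fy=2)[:,:,::-1]); say("end")
```

```text
soap [([439.0, 395.6], 240, 0.4), ([440.7, 396.7], 622, 0.6), ([440.2, 396.3], 862, 0.7)]
cyl [([517.1, 332.1], 334, 1.1), ([519.5, 327.7], 721, 1.0), ([519.9, 328.3], 1055, 1.3)]
blue [([535.9, 426.1], 56, 0.6), ([537.5, 427.3], 237, 0.5), ([537.0, 426.9], 293, 0.7)]
vial [([442.4, -151.5], 18, 0.5), ([443.7, -150.5], 62, 1.5), ([443.4, -150.7], 80, 1.2)]
end 97.5 [340.3 -39.1 299.7] op 1.001 ff 0.0 F [ 0.1  0.3 -0.2]
```

View pics/t5.png

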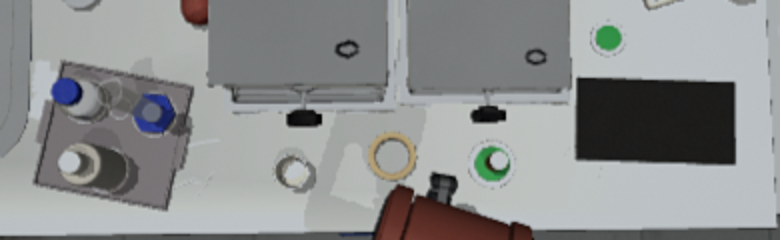

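All three are back in the tray, within about 2 mm of where they started. The vial stands on the pad at (495,160), and the beaker (295,172) and tape (392,155) have not moved.

```bash
python3 -c "
from bench import *
sleep(0.5); print(close_job())"
```

```text
the job is handed in; nothing more can be done
None
```

I handed the job in at about 98 s: the vial stands on the green pad about 1 mm off centre, the soap bottle, blue-capped bottle and cylinder are back in the tray within about 2 mm of where they started, and the beaker and tape look unmoved. The hand-in returned no verdict.

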